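Hold the cover plate over the indexed chamber carrier

ROBOT

A 6-joint arm with a two-finger parallel gripper is mounted at the origin on the work surface; the furniture and walls round the work are solid. World frame = base frame: x ahead of the robot, y to its left, z up, the work surface at z = 0. Lengths are in mm, angles in rad, forces in N, time in s.
With the tool pointing down it reaches from about 375 to 975 mm from the base axis. Payload 3.8 kg.
Tool frame: the origin (TCP) lies between the finger pads; the fingertips stand 8 mm ahead of it and the grasp point (between the pads) lies 11 mm behind it (ctrl.tip_reach is the distance from the TCP to the fingertips, in mm); z points along the fingers, y is the line along which they close (so a half turn about z gives the same grasp; the last joint's range is limited). The gripper opens to 88 mm and grips with 3 to 60 N. Pads are 18 mm wide; open, the fingers measure 123 mm over their backs; the gripper's body (75 mm by 187 mm) begins 45 mm behind the grasp point.
Start: joints at [-1.273, 0.264, 1.604, -0, 1.274, -0.037], TCP at [221.786, -637.518, 246.706] pointing down, gripper open.
Joint ranges: [-2.63, 2.63], [-0.94, 2.18], [0.31, 2.57], [-1.31, 4.45], [0, 2.66], [-2.55, 2.55]. Speed limits (rad/s): [2.57, 2.57, 3.14, 3.14, 3.14, 3.14].

INTERFACE

Orientations are given as a unit quaternion [x, y, z, w].
In Python, from bench import ctrl gives the robot as it stands. The module is installed in compiled form; this text tells all that it offers.
- The arm moves only by the shell command python3 -m jog 'ROWS' [OPENING] [FORCE]. ROWS is JSON, a list of rows, each a list of 4 numbers: the shift along the world's x, y, z in m, then the turn about the world's z in degrees. In form: [[x, y, z, turn], ...]. A call has 1 to 12 rows; each row is the pose to reach, as a shift and turn from the pose commanded when the call began; what a row does not reach only later rows make up. A row lasts 1/12 s, in which the tool goes at most 41.7 mm and 7.16 degrees, less where a joint would pass 70% of its speed; a pose out of reach is approached as far as the arm can. A call with a gripper value outside its range is refused whole. OPENING is the finger opening in m, from 0 to 0.0881, set as the call begins (- or left out, the last holds). The fingers move at their own pace and stop on an object; FORCE is the grip in N (left out, the last holds). Time passes only in rows, so rows that repeat a pose let the fingers close. It gives the time, the measured TCP pose, the force, the opening and the grip force at its end, in the units of the state.
- ctrl.get_state(): the state, without advancing time (a new reading comes with each control period).
- ctrl.snapshot(name): name is "side" or "top"; returns the picture (400x640x3 uint8, red, green, blue); there is no depth.
- ctrl.calibration(name): a dict with "fx", "fy", "cx", "cy" (pixels), "k1" (the pictures are not rectified: a ray, as slopes to the right and down, at radius r is drawn at 1 + k1 r^2 times it, then the intrinsics apply), "origin" and "orientation" of the camera in the world. Camera axes: x right, y up, looking along -z (the intrinsics and any distortion apply to the point x, -y, -z); pixel columns grow to the right and rows downward; lengths in mm; the calibration is good to about 2 mm. A picture is of the moment at which its call begins. calibration takes no time and is no camera call.
- ctrl.sign_off(): hands the job in; it is judged then, once.
The state is a dict: "t": time; "joints": joint angles; "dq": joint speeds; "tau": joint torques, N m; "tool_pos": TCP position; "tool_rot": TCP orientation; "wrist_force": force on the tool from outside, world axes, zero at the start; "moment": the same for the moment, N m; "width": finger opening in mm; "grip_force": force on a finger pad.
Only numpy, scipy, OpenCV 4.12 (cv2) and the standard library are available. Lean on these libraries where they do the work, as an engineer would, in place of code of your own. Each camera call takes 0.05 s, during which the arm holds its last target. There are 200 camera calls.

TASK

Slide the blue carrier along its rail to the next station, the yellow-marked one where the detent catches it, and leave it there. Then pick up the aluminium cover plate by its black handle and hold it level and still about a centimetre above the carrier without it touching, its four holes lined up over the four threaded holes (either way round), ready for the screws; finish while still holding it there. Leave the other things where they are.

Things in the scene. Friction and masses are not known exactly. Their poses are not given: they have to be found in the camera images.
- jig: fixed dark steel base, 100 x 240 x 8 mm, with a steel rail along its own y axis; origin at the centre of its underside, on the worktop; z up. Low end blocks (44 mm wide, to 22 mm above the worktop) close the rail at y = -112 to -120 mm and +112 to +120 mm. A yellow stripe across the base on each side of the rail at y = +10 mm shows the station to use; white stripes at y = +60 mm show a further station that is not used here
- carrier (a joint): travel of the blue carrier along the jig's +y axis, in m. It starts at 0 to 0.03, the yellow-marked station is at 0.08, the further station at 0.13, the end stop at 0.135; the carrier's centre lies at jig y = -0.07 + this value. A spring detent at each station: about 12 mm before and after the station the carrier gets stiffer (about 5 N to pass), within about 5 mm of the station it is drawn in. Elsewhere it slides with about 1 N and stays where it is left
- carrier_top (a point): centre of the carrier's top face, 50 mm above the worktop; axes as the jig's. The carrier is a blue block, 90 mm (x) by 76 mm (y), its sides reaching from 19 to 50 mm above the worktop, with a square glass window 34 mm wide in the middle of its top; a yellow line on each side marks its centre. Push it on its flat y end faces
- station (a point): where carrier_top lies when the carrier is at the yellow-marked station (fixed to the jig)
- cover: loose aluminium cover plate, 86 mm (its x) by 72 mm (its y) by 5 mm, about 0.22 kg, lying flat; origin at the centre of its underside, z up. A black bridge handle stands on it: a bar along the plate's x axis, 52 mm long, 12 mm thick (y), from 24 to 40 mm above the underside, on two feet with open space under the bar between them. Grip the bar across its 12 mm, at the middle
- hole0 (a point): centre of the cover plate's through hole (9 mm wide) at its +x +y corner, at the underside; holes at x = +-30, y = +-24 mm of the plate
- thread0 (a point): mouth of the carrier's threaded hole (5 mm wide, dark) at its +x +y corner, at x = +-30, y = +-24 mm from carrier_top
- hole1 (a point): centre of the cover plate's through hole (9 mm wide) at its -x +y corner, at the underside; holes at x = +-30, y = +-24 mm of the plate
- thread1 (a point): mouth of the carrier's threaded hole (5 mm wide, dark) at its -x +y corner, at x = +-30, y = +-24 mm from carrier_top
- hole2 (a point): centre of the cover plate's through hole (9 mm wide) at its -x -y corner, at the underside; holes at x = +-30, y = +-24 mm of the plate
- thread2 (a point): mouth of the carrier's threaded hole (5 mm wide, dark) at its -x -y corner, at x = +-30, y = +-24 mm from carrier_top
- hole3 (a point): centre of the cover plate's through hole (9 mm wide) at its +x -y corner, at the underside; holes at x = +-30, y = +-24 mm of the plate
- thread3 (a point): mouth of the carrier's threaded hole (5 mm wide, dark) at its +x -y corner, at x = +-30, y = +-24 mm from carrier_top
- white_bottle: white wash bottle, 78 x 78 x 211 mm; a bystander, leave it alone; origin at the centre of its underside
- film_box: teal and white carton, 52 x 124 x 52 mm; a bystander, leave it alone; origin at the centre of its underside
- tape_roll: beige roll of tape lying flat, 104 x 102 x 25 mm; a bystander, leave it alone; origin at the centre of its underside
- objective_pot_1: black round pot with a yellow band, 41 mm wide, 62 mm high; a bystander, leave it alone; origin at the centre of its underside
- immersion_oil: small brown dropper bottle, 28 mm wide, 80 mm high; a bystander, leave it alone; origin at the centre of its underside
- filter_cube_1: black filter cube, 34 x 36 x 36 mm; a bystander, leave it alone; origin at the centre of its underside
- dust_cap: black round dust cap, 45 mm wide, 14 mm high; a bystander, leave it alone; origin at the centre of its underside
- screwdriver: screwdriver with an orange handle, 186 mm long, 25 mm thick; a bystander, leave it alone; origin at the centre of its underside

How it is judged:
By the outcome, as a careful person would: the job done as asked, in the order asked, and still so for the second after the job is handed in, while the arm keeps its last pose, push and grip.
It also fails if it takes over 67 s, if anything falls off the work surface, if the arm or the gripper's body presses on something with over 40 N, if the wrist force passes 120 N, or if a joint passes its speed limit or range.

## Working session

There is one attempt and no reset: what is moved stays moved. The work goes in short steps, Python scripts to look and compute and a shell command to move; the robot and the scene stay as the last step left them, time stands still between calls to the robot, and variables do not carry over. Pictures are saved under pics/ and viewed, at most 10 in all, crops included, and the job is handed in when it is done.

```bash
mkdir -p pics; cat > h.py <<'E'
import numpy as np, cv2
from scipy.spatial.transform import Rotation as R
from bench import ctrl
def snap(n,f=None):
    im=ctrl.snapshot(n)
    if f: cv2.imwrite('pics/'+f,im[...,::-1])
    return im
def K(n):
    c=ctrl.calibration(n); return c,np.array([[c['fx'],0,c['cx']],[0,c['fy'],c['cy']],[0,0,1.]]),np.array([c['k1'],0,0,0,0.])
def ray(n,uv):
    c,k,d=K(n); p=cv2.undistortPoints(np.array(uv,float).reshape(-1,1,2),k,d)[:,0]
    return np.array(c['origin']),R.from_quat(c['orientation']).apply(np.c_[p[:,0],-p[:,1],-np.ones(len(p))])
def onplane(n,uv,z):
    o,v=ray(n,uv); return o+v*((z-o[2])/v[:,2])[:,None]
def proj(n,P):
    c,k,d=K(n); q=R.from_quat(c['orientation']).inv().apply(np.array(P,float).reshape(-1,3)-c['origin'])*[1,-1,-1]
    return cv2.projectPoints(q,np.zeros(3),np.zeros(3),k,d)[0][:,0]
E
python3 - <<'E'
from h import *
for n in('side','top'):
    snap(n,n+'0.png'); print(ctrl.calibration(n))
print(ctrl.get_state())
E
```

```text
{'fx': 477.28806050409617, 'fy': 477.28806050409617, 'cx': 330.39289184121094, 'cy': 202.84639206415443, 'k1': 0.03503047710432045, 'origin': array([ 464.94758709, -927.73875841,  524.86216854]), 'orientation': array([ 0.52078585, -0.02786358, -0.02248899,  0.85293609])}
{'fx': 426.54033934547647, 'fy': 426.54033934547647, 'cx': 317.1907016094647, 'cy': 194.39236223549733, 'k1': -0.03311858267363838, 'origin': array([ 315.92158428,   14.45438807, 1240.80211392]), 'orientation': array([-0.06814574,  0.06889841,  0.71356415, -0.69385544])}
{'t': 0.1, 'joints': array([-1.27292510e+00,  2.64676163e-01,  1.60518837e+00, -2.39107654e-05,
        1.27373199e+00, -3.69270300e-02]), 'dq': array([-0.00130998, -0.00279064, -0.00373874,  0.00118051, -0.00018842,
       -0.00053561]), 'tau': array([ 5.44388922e-05, -5.03618109e+01, -3.58069718e+01,  7.30598602e-02,
        2.33914558e-02, -6.49676690e-05]), 'tool_pos': array([ 221.58408804, -636.94341894,  245.54012132]), 'tool_rot': array([ 9.86020374e-01,  1.66621780e-01, -1.41685189e-04, -9.91933100e-04]), 'wrist_force': array([0.24122546, 0.17159401, 0.62423673]), 'moment': array([-0.03570715, -0.0032715 ,  0.01814376]), 'grip_force': 0.0, 'width': 87.95953699751873}
```

View pics/top0.png

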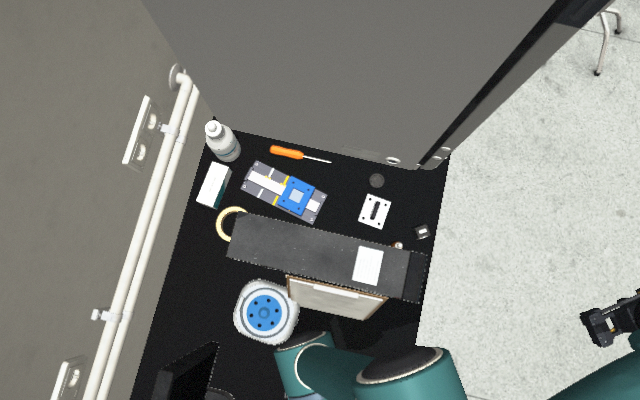

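View pics/side0.png

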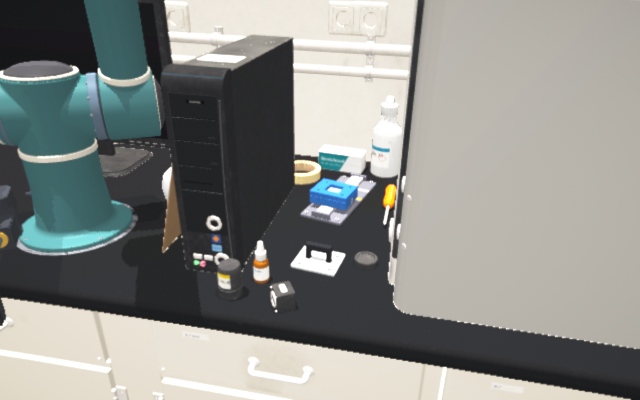

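The top view shows the jig at about (285,190) with the blue carrier at (296,195), the cover at (375,211) and the tower between robot and work. The side view shows the carrier at (333,194), the cover at (318,259) and a tall grey cabinet behind the work. I'll look at enlarged crops next.

```bash
python3 - <<'E'
from h import *
t=cv2.imread('pics/top0.png');s=cv2.imread('pics/side0.png')
a=cv2.resize(t[130:250,190:450],None,fx=3,fy=3,interpolation=cv2.INTER_CUBIC)
b=cv2.resize(s[160:290,280:420],None,fx=3,fy=3,interpolation=cv2.INTER_CUBIC)
cv2.imwrite('pics/tc.png',a);cv2.imwrite('pics/sc.png',b)
# tower: side-view corners, top-view corners
for z in(0,400,450,500): print(z,onplane('top',[(232,214),(408,248),(401,300),(227,257),(427,252),(420,303)],z)[:,:2].round().tolist())
print('tower base side',onplane('side',[(190,265),(245,270),(300,190)],0).round())
print('cab base side',onplane('side',[(397,310),(392,285),(400,205)],0).round())
print('cab base top',onplane('top',[(215,118),(418,168),(440,165)],0).round())
E
```

```text
0 [[508.0, 262.0], [394.0, -249.0], [248.0, -219.0], [383.0, 275.0], [381.0, -303.0], [238.0, -273.0]]
400 [[446.0, 182.0], [369.0, -164.0], [270.0, -144.0], [361.0, 191.0], [360.0, -201.0], [263.0, -180.0]]
450 [[438.0, 172.0], [366.0, -153.0], [273.0, -135.0], [359.0, 181.0], [357.0, -188.0], [266.0, -169.0]]
500 [[431.0, 162.0], [363.0, -143.0], [275.0, -125.0], [356.0, 170.0], [355.0, -175.0], [269.0, -157.0]]
tower base side [[ 263. -159.    0.]
 [ 368. -179.    0.]
 [ 474.  166.    0.]]
cab base side [[ 632. -303.    0.]
 [ 636. -235.    0.]
 [ 714.   79.    0.]]
cab base top [[ 809.  318.    0.]
 [ 632. -295.    0.]
 [ 640. -363.    0.]]
```

View pics/tc.png

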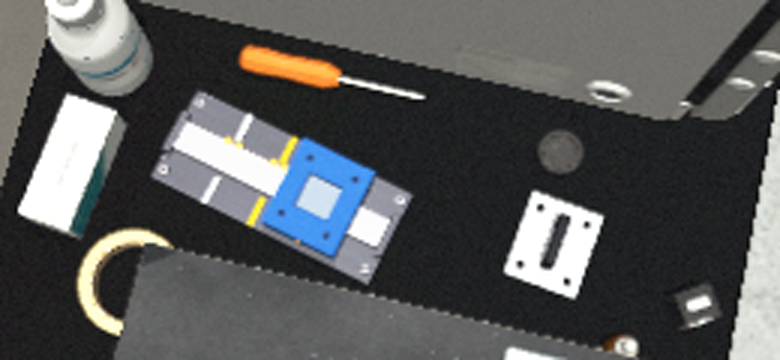

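View pics/sc.png

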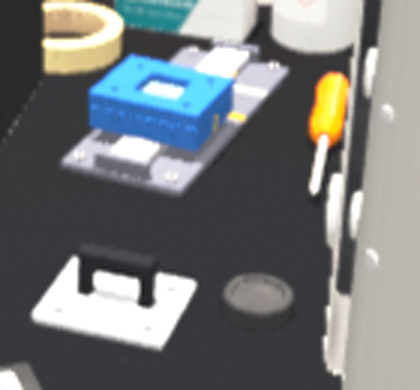

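The crops show the carrier's holes near (310,157), (363,175), (327,236), (281,212), with the yellow stripes at (290,150) and (256,210) and the white ones further up-left. The cover's holes are near (540,207), (589,221), (568,282), (518,266), with the handle at (555,242). The scale is ×3 and the offset is (190,130). Next I'll measure these by mask.

```bash
cat > meas.py <<'E'
from h import *
def holes(im,seeds,r=3.0):
    g=cv2.GaussianBlur(im.min(axis=2).astype(np.float32) if False else im.mean(axis=2).astype(np.float32),(0,0),0.5)
    out=[]
    for (u,v) in seeds:
        ys,xs=np.mgrid[int(v)-3:int(v)+5,int(u)-3:int(u)+5]; 
        m=np.hypot(xs-u,ys-v)<=r; p=g[ys,xs]; w=np.clip(np.percentile(p[m],60)-p,0,None)*m
        out.append((np.sum(xs*w)/w.sum(),np.sum(ys*w)/w.sum()))
    return np.array(out)
def fit(P,L,W,ang0):
    # rigid 2D fit of hole pattern; returns centre, angle, rms
    A=np.array(L,float); B=np.array(P)[:,:2]; c=B.mean(0)-0
    a=A-A.mean(0); b=B-B.mean(0)
    th=np.arctan2((a[:,0]*b[:,1]-a[:,1]*b[:,0]).sum(),(a*b).sum())
    Rm=np.array([[np.cos(th),-np.sin(th)],[np.sin(th),np.cos(th)]])
    e=b-a@Rm.T; return c-Rm@A.mean(0),np.degrees(th),np.sqrt((e**2).sum(1).mean())
def rectmask(m):
    cs,_=cv2.findContours(m.astype(np.uint8),cv2.RETR_EXTERNAL,cv2.CHAIN_APPROX_NONE)
    return max(cs,key=cv2.contourArea)
E
python3 - <<'E'
from meas import *
im=cv2.imread('pics/top0.png')[...,::-1]
S=lambda l:[(190+(x-1)/3,130+(y-1)/3) for x,y in l]
car=holes(im,S([(310,157),(363,175),(327,236),(281,212)])); cov=holes(im,S([(540,207),(589,221),(568,282),(518,266)]))
print(car.round(1).tolist(),cov.round(1).tolist())
C=onplane('top',car,50);V=onplane('top',cov,5)
for n,P in(('car',C),('cov',V)):
    print(n,P.round(1)[:,:2].tolist(),[np.linalg.norm(P[i]-P[(i+1)%4]).round(1) for i in range(4)],P.mean(0).round(1))
hsv=cv2.cvtColor(im,cv2.COLOR_RGB2HSV)
roi=np.zeros(im.shape[:2],bool);roi[155:225,235:335]=1
H,Sx,Vv=[hsv[...,i].astype(int) for i in range(3)]
yel=roi&(H>15)&(H<35)&(Sx>120)
n,l,st,ce=cv2.connectedComponentsWithStats(yel.astype(np.uint8))
for i in range(1,n):
    if st[i,4]>5: print('yel',st[i].tolist(),ce[i].round(1),onplane('top',[ce[i]],8).round(1)[0,:2])
# jig base mask: brighter than worktop within roi
m=roi&((im.max(2)>70)); c=rectmask(m); r=cv2.minAreaRect(c); b=cv2.boxPoints(r); P=onplane('top',b,8)
print('jig',b.round(1).tolist(),P.round(1)[:,:2].tolist(),[np.linalg.norm(P[i]-P[(i+1)%4]).round(1) for i in range(4)],P.mean(0).round(1))
# cover outline
r2=np.zeros_like(roi);r2[188:235,352:398]=1
c=rectmask(r2&(im.min(2)>120)); b=cv2.boxPoints(cv2.minAreaRect(c)); P=onplane('top',b,5)
print('plate',P.round(1)[:,:2].tolist(),[np.linalg.norm(P[i]-P[(i+1)%4]).round(1) for i in range(4)],P.mean(0).round(1))
# side-view handle top (crop sc offset 280,160)
print('handle side z40',onplane('side',[(280+80/3,160+247/3),(280+157/3,160+260/3)],38).round(1).tolist())
print('handle top z40',onplane('top',S([(562,217),(549,268)]),40).round(1).tolist())
print('others: cap,oil,cube,pot,tape', onplane('side',[(366,258),(262,281),(284,308),(231,296)],0).round()[:,:2].tolist(), onplane('top',S([(148,380),(340,88),(424,97),(245,60)]),10).round()[:,:2].tolist())
E
```

```text
[[292.8, 182.1], [309.9, 188.5], [298.3, 208.1], [283.3, 200.5]] [[369.7, 198.8], [385.2, 204.4], [378.5, 223.5], [362.9, 217.7]]
car [[587.7, 78.6], [567.7, 30.3], [512.1, 64.4], [535.2, 106.6]] [np.float64(52.3), np.float64(65.3), np.float64(48.0), np.float64(59.5)] [550.7  70.   50. ]
cov [[541.3, -144.7], [523.3, -189.4], [467.5, -166.6], [485.7, -121.9]] [np.float64(48.3), np.float64(60.3), np.float64(48.2), np.float64(60.1)] [ 504.4 -155.6    5. ]
yel [295, 155, 7, 2, 8] [298.4 155.1] [679.9  62.8]
yel [283, 175, 6, 11, 23] [285.7 179.8] [604.9 102. ]
yel [272, 196, 6, 9, 22] [274.9 200.2] [544.4 134.6]
jig [[238.8000030517578, 188.39999389648438], [254.8000030517578, 156.39999389648438], [328.0, 193.0], [312.0, 225.0]] [[582.8, 241.0], [679.7, 193.7], [561.5, -22.2], [468.1, 27.3]] [np.float64(107.8), np.float64(246.2), np.float64(105.8), np.float64(242.5)] [573. 110.   8.]
plate [[477.6, -104.1], [559.8, -137.9], [531.5, -207.8], [449.9, -173.2]] [np.float64(88.9), np.float64(75.4), np.float64(88.6), np.float64(74.5)] [ 504.7 -155.8    5. ]
handle side z40 [[483.9, -145.6, 38.0], [532.1, -162.5, 38.0]]
handle top z40 [[525.0, -160.5, 40.0], [476.4, -145.6, 40.0]]
others: cap,oil,cube,pot,tape [[601.0, -146.0], [401.0, -214.0], [443.0, -291.0], [351.0, -255.0]] [[383.0, 239.0], [667.0, 49.0], [655.0, -34.0], [699.0, 144.0]]
```

```bash
python3 -m jog '[[0,0,0.04,7],[0,0,0.08,14],[0,0,0.12,21],[0,0,0.16,28],[0,0,0.2,35],[0,0,0.2,42],[0,0,0.2,49],[0,0,0.2,56],[0,0,0.2,63],[0,0,0.2,70],[0,0,0.2,77],[0,0,0.2,84]]' 0 20; python3 -c "
from h import *
print(ctrl.get_state()['joints'])"
python3 -m jog '[[0.03,0.02,0,7],[0.06,0.04,0,14],[0.09,0.06,0,21],[0.12,0.08,0,28],[0.15,0.1,0,35],[0.18,0.12,0,42],[0.2,0.14,0,48]]'; python3 -c "
from h import *
print(ctrl.get_state()['joints'])
im=snap('side','side1.png')"
```

```text
t: 1.1
tool_pos: [221.7, -637.3, 445.9]
tool_rot: [0.619, 0.785, 0.0, -0.001]
wrist_force: [-0.1, -0.7, 0.0]
width: 10.0
grip_force: 0.0
[-1.27292229e+00  2.14946701e-01  1.30719696e+00 -1.47218698e-05
  1.62083594e+00 -1.50901242e+00]
t: 1.68
tool_pos: [424.0, -496.0, 445.6]
tool_rot: [0.245, 0.969, 0.001, -0.0]
wrist_force: [-0.2, -0.0, -0.4]
width: 0.2
grip_force: 0.0
[-9.02035553e-01  1.70004029e-01  1.36045095e+00  8.07185796e-04
  1.61235383e+00 -1.97688771e+00]
```

View pics/side1.png

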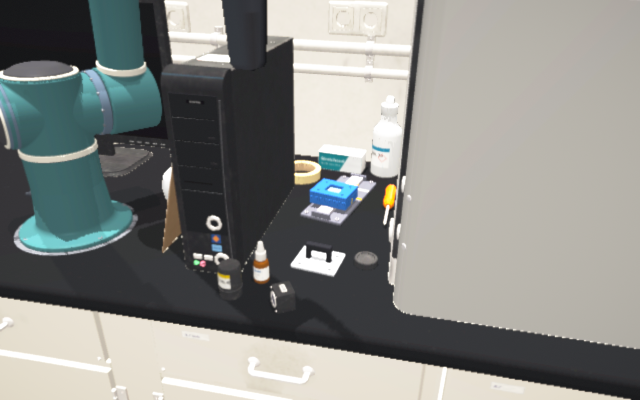

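The view shows the lowered tool at (245,40) in front of the tower. The scene is unchanged: carrier (333,194), cover (318,259). Before going in I'll check the arm's clearance over the tower.

```bash
python3 - <<'E'
from h import *
for z in(0,100,200,250,300,350,400): print(z,proj('side',[(0,0,z)]).round(0)[0])
print('tcp',proj('side',[(424,-496,446)]).round(0))
# tower top height: vertical front-right edge, bottom px -> find z matching top px
b=onplane('side',[(245,270),(190,265)],0)
for z in(400,425,450,475,500): print(z,[proj('side',[p+[0,0,z]]).round(0)[0].tolist() for p in b])
E
```

```text
0 [ 78. 225.]
100 [ 67. 183.]
200 [ 55. 136.]
250 [ 49. 111.]
300 [42. 84.]
350 [35. 56.]
400 [27. 26.]
tcp [[248.  57.]]
400 [[229.0, 48.0], [160.0, 45.0]]
425 [[228.0, 31.0], [158.0, 27.0]]
450 [[227.0, 12.0], [155.0, 9.0]]
475 [[225.0, -7.0], [153.0, -10.0]]
500 [[224.0, -27.0], [150.0, -30.0]]
```

```bash
python3 -m jog '[[0.01,0.04,0,0],[0.02,0.08,0,0],[0.03,0.12,0,0],[0.04,0.16,0,0],[0.05,0.2,0,0],[0.06,0.24,0,0],[0.07,0.28,0,0],[0.08,0.32,0,0],[0.09,0.36,0,0],[0.09,0.4,0,0],[0.09,0.44,0,0],[0.09,0.48,0,0]]' 0; python3 -m jog '[[0,0.018,-0.03,0],[0.003,0.02,-0.07,0],[0.003,0.02,-0.11,0],[0.003,0.02,-0.15,0],[0.003,0.02,-0.19,0],[0.003,0.02,-0.23,0],[0.003,0.02,-0.27,0],[0.003,0.02,-0.27,0]]'; python3 - <<'E'
from h import *
snap('side','side2.png');im=snap('top');print(ctrl.get_state()['joints'])
a=cv2.resize(im[100:350,190:450],None,fx=3,fy=2.4);cv2.imwrite('pics/top2.png',a[...,::-1])
E
```

```text
t: 2.73
tool_pos: [511.3, -15.8, 446.2]
tool_rot: [0.249, 0.968, -0.0, -0.0]
wrist_force: [1.1, -0.1, 0.0]
width: 0.3
grip_force: 0.0
t: 3.4
tool_pos: [507.8, 2.6, 167.6]
tool_rot: [0.249, 0.968, -0.002, -0.008]
wrist_force: [-1.4, 0.3, -1.4]
width: 0.4
grip_force: 0.0
[-4.38120850e-02  1.79083773e-02  2.01950518e+00 -5.30473958e-05
  1.10868358e+00 -1.11121901e+00]
```

View pics/side2.png

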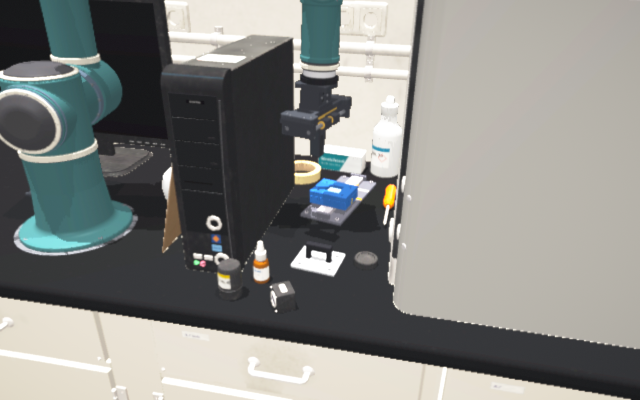

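The tool is between tower and carrier, with its fingertips above the carrier's near end at about (318,160). Descending now.

```bash
python3 -m jog '[[0,0,-0.02,0],[0,0,-0.05,0],[0,0,-0.08,0],[0,0,-0.105,0],[0,0,-0.12,0],[0,0,-0.13,0],[0,0,-0.13,0],[0,0,-0.13,0]]'; python3 -m jog '[[0,0,0,0],[0,0,0,0],[0,0,0,0]]'
```

```text
t: 4.17
tool_pos: [516.9, 2.3, 48.8]
tool_rot: [0.249, 0.969, 0.0, 0.002]
wrist_force: [0.2, 0.1, 0.4]
width: 0.2
grip_force: 0.0
t: 4.42
tool_pos: [516.1, 2.4, 48.3]
tool_rot: [0.249, 0.969, 0.0, 0.001]
wrist_force: [-0.7, -1.7, -0.1]
width: 0.8
grip_force: 0.0
```

```bash
python3 -m jog '[[0.003,0.005,-0.006,0],[0.006,0.01,-0.006,0],[0.008,0.015,-0.006,0],[0.011,0.02,-0.006,0],[0.014,0.025,-0.006,0],[0.016,0.03,-0.006,0],[0.019,0.035,-0.006,0],[0.022,0.04,-0.006,0],[0.024,0.044,-0.006,0],[0.026,0.048,-0.006,0],[0.028,0.052,-0.006,0],[0.028,0.052,-0.006,0]]'; python3 - <<'E'
from meas import *
im=snap('top'); a=cv2.resize(im[130:250,190:450],None,fx=3,fy=3,interpolation=cv2.INTER_CUBIC)
b=cv2.resize(snap('side')[140:230,280:420],None,fx=3,fy=3,interpolation=cv2.INTER_CUBIC)
cv2.imwrite('pics/c3.png',np.vstack([a[:,:,::-1],np.pad(b[:200,:,::-1],((0,0),(0,360),(0,0)))]))
E
```

```text
t: 5.42
tool_pos: [543.6, 55.3, 40.9]
tool_rot: [0.249, 0.969, 0.0, 0.0]
wrist_force: [-0.1, 0.6, 0.7]
width: 0.5
grip_force: 0.0
```

View pics/c3.png

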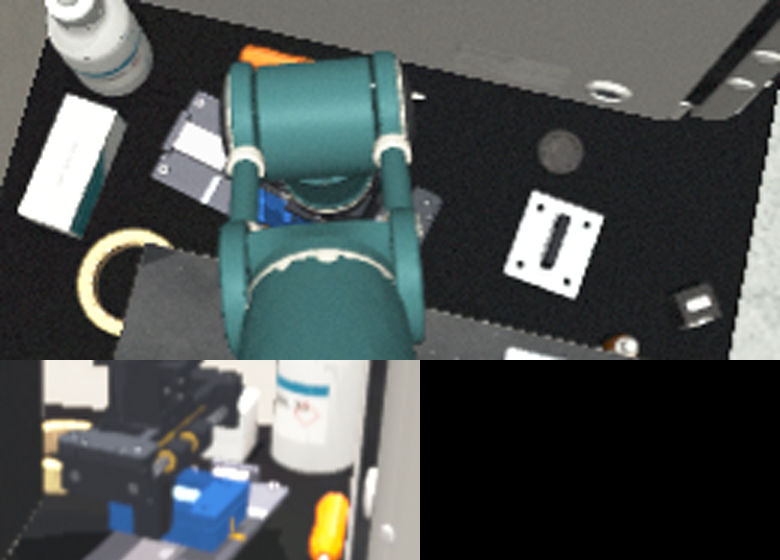

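The lower part of the picture shows the carrier's yellow side line at about (237,525) near the base stripe at (235,537), so it's at or near the station. I'll measure the offset between the two from the yellow pixels.

```bash
python3 - <<'E'
from h import *
im=snap('side')
h=cv2.cvtColor(im,cv2.COLOR_RGB2HSV).astype(int)
m=(h[...,0]>17)&(h[...,0]<33)&(h[...,1]>110)&(h[...,2]>90)
m[:, :335]=0;m[:,385:]=0;m[:180]=0;m[225:]=0
ys,xs=np.nonzero(m)
for x,y in zip(xs,ys): print((int(x),int(y)),im[y,x].tolist(),end=' ')
u=np.array([.48,.877]);v=np.array([.877,-.48]);c=np.array([573,110.])
J=lambda x,y,z:[*(c+x*v+y*u),z]
print('\nstripe x45..50,y10',proj('side',[J(45,10,8),J(50,10,8)]).round(1).tolist(),'line at station',proj('side',[J(45,10,50),J(45,10,19)]).round(1).tolist(),'10 short',proj('side',[J(45,0,50),J(45,0,19)]).round(1).tolist())
E
```

```text
(357, 198) [195, 154, 73] (358, 198) [225, 174, 61] (359, 198) [244, 200, 62] (360, 198) [227, 182, 89] (384, 198) [255, 171, 39] (359, 199) [230, 185, 87] (360, 199) [221, 176, 76] (361, 199) [179, 150, 98] (384, 199) [255, 208, 22] (384, 200) [255, 221, 30] (384, 201) [255, 220, 30] (384, 202) [255, 200, 26] (384, 203) [255, 181, 27] 
stripe x45..50,y10 [[359.5, 198.9], [361.4, 199.3]] line at station [[360.4, 183.2], [359.7, 194.8]] 10 short [[358.8, 184.7], [358.2, 196.5]]
```

```bash
python3 -m jog '[[0.001,0.002,0,0],[0.002,0.0035,0,0],[0.0025,0.005,0,0],[0.003,0.006,0,0],[0.003,0.006,0,0]]'; python3 -m jog '[[0.001,0.0015,0,0],[0.0015,0.003,0,0],[0.0015,0.003,0,0]]';python3 -m jog '[[0.001,0.0015,0,0],[0.0015,0.003,0,0],[0.0015,0.003,0,0]]'
```

```text
t: 5.98
tool_pos: [546.0, 60.6, 40.8]
tool_rot: [0.249, 0.969, 0.0, 0.0]
wrist_force: [-0.4, -0.7, -0.1]
width: 0.9
grip_force: 0.1
t: 6.23
tool_pos: [547.1, 62.7, 40.7]
tool_rot: [0.249, 0.969, -0.001, -0.0]
wrist_force: [-1.0, -4.6, 1.8]
width: 0.6
grip_force: 2.3
t: 6.48
tool_pos: [548.5, 65.3, 40.7]
tool_rot: [0.249, 0.969, -0.001, -0.0]
wrist_force: [-1.5, -3.7, 0.6]
width: 0.5
grip_force: 2.2
```

```bash
for i in 1 2 3; do :; done; python3 -m jog '[[0.0005,0.001,0,0],[0.001,0.002,0,0],[0.001,0.002,0,0]]'; python3 -m jog '[[0.0005,0.001,0,0],[0.001,0.002,0,0],[0.001,0.002,0,0]]'; python3 -m jog '[[0.0005,0.001,0,0],[0.001,0.002,0,0],[0.001,0.002,0,0]]'
```

```text
t: 6.73
tool_pos: [549.9, 68.0, 40.8]
tool_rot: [0.249, 0.969, -0.0, 0.0]
wrist_force: [0.1, -1.2, 0.4]
width: 0.2
grip_force: 1.0
t: 6.98
tool_pos: [551.1, 71.1, 40.8]
tool_rot: [0.249, 0.969, 0.0, 0.0]
wrist_force: [0.1, 0.3, 0.0]
width: 0.4
grip_force: 0.0
t: 7.23
tool_pos: [551.6, 72.5, 40.7]
tool_rot: [0.249, 0.969, -0.0, -0.0]
wrist_force: [-0.0, -1.5, 1.3]
width: 0.6
grip_force: 1.1
```

```bash
python3 -m jog '[[-0.008,-0.014,0,0],[-0.02,-0.036,0.005,0],[-0.02,-0.036,0.04,0],[-0.02,-0.036,0.08,0],[-0.022,-0.06,0.11,0],[-0.026,-0.1,0.12,2],[-0.03,-0.14,0.12,4],[-0.036,-0.18,0.12,6.4],[-0.045,-0.21,0.12,6.4],[-0.047,-0.228,0.12,6.4],[-0.047,-0.228,0.12,6.4],[-0.047,-0.228,0.12,6.4]]' 0.06 ; python3 - <<'E'
from meas import *
im=snap('top'); a=cv2.resize(im[140:240,220:350],None,fx=6,fy=6,interpolation=cv2.INTER_CUBIC)
cv2.imwrite('pics/c4.png',a[:,:,::-1])
E
```

```text
t: 8.23
tool_pos: [504.0, -156.4, 160.6]
tool_rot: [0.196, 0.981, 0.0, -0.0]
wrist_force: [-0.0, -0.1, 0.0]
width: 59.8
grip_force: 0.0
```

View pics/c4.png

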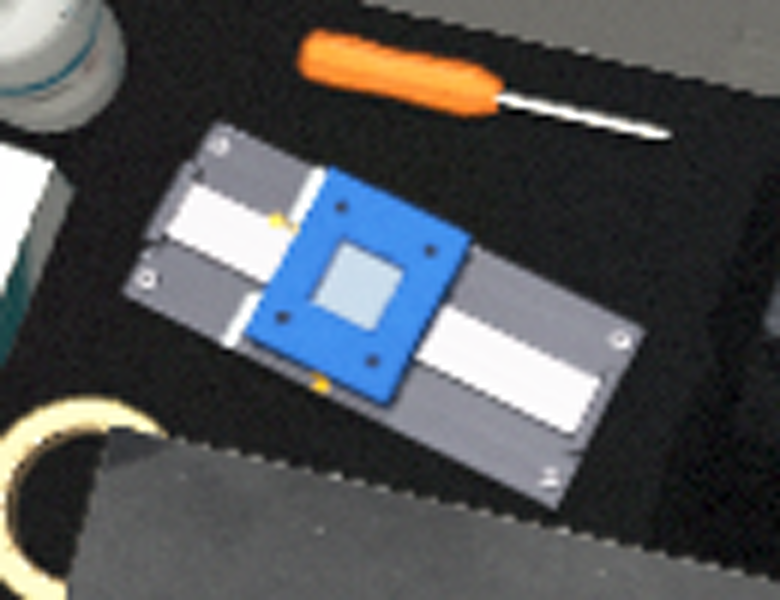

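The carrier now covers the yellow stripes, with a yellow end showing at (320,384). Its holes are at (341,206), (430,250), (372,360), (282,316), and the jig screws at (218,147), (147,279), (620,338), (550,475). The scale is ×6 and the offset is (220,140). Computing the travel and the station pose.

```bash
cat > car.py <<'E'
from meas import *
def car(im):
    S=lambda l:[(220+(x-2.5)/6,140+(y-2.5)/6) for x,y in l]
    sd=S([(341,206),(430,250),(372,360),(282,316)])
    h=holes(im,sd)
    C=onplane('top',h,50)
    # model x,y for order: (+x+y),(+x-y),(-x-y),(-x+y)
    return C,fit(C,[(30,24),(30,-24),(-30,-24),(-30,24)],0,0)
E
python3 - <<'E'
from car import *
im=snap('top')
C,(c,th,e)=car(im); print('carrier',c.round(1),round(th,2),'rms',round(e,2))
S=lambda l:[(220+(x-2.5)/6,140+(y-2.5)/6) for x,y in l]
P=onplane('top',S([(218,147),(620,338),(550,475),(147,279)]),8)
print('screws',P.round(1)[:,:2].tolist(),P.mean(0).round(1),[np.linalg.norm(P[i]-P[(i+1)%4]).round(1) for i in range(4)])
d=P[0]+P[3]-P[1]-P[2];ang=np.degrees(np.arctan2(d[1],d[0]));u=d[:2]/np.linalg.norm(d[:2]);print('jig y ang',ang-90)
print('carrier jig y',(c-P.mean(0)[:2])@u,'x',(c-P.mean(0)[:2])@[u[1],-u[0]])
# glass window
h=cv2.cvtColor(im,cv2.COLOR_RGB2HSV).astype(int)
roi=np.zeros(h.shape[:2],bool);roi[165:210,258:300]=1
b=rectmask(roi&(h[...,0]>100)&(h[...,0]<120)&(h[...,1]>150));q=cv2.boxPoints(cv2.minAreaRect(b));Q=onplane('top',q,50);print('blue',Q.mean(0).round(1),[np.linalg.norm(Q[i]-Q[(i+1)%4]).round(1) for i in range(4)])
E
```

```text
carrier [575.1 118.4] -28.19 rms 0.19
screws [[655.7, 190.3], [553.2, -7.0], [486.4, 29.0], [589.4, 225.4]] [571.2 109.4   8. ] [np.float64(222.4), np.float64(75.9), np.float64(221.7), np.float64(75.0)]
jig y ang -27.56585573208612
carrier jig y 9.72914132709927 x -0.6678721757391617
blue [574.3 117.2  50. ] [np.float64(93.3), np.float64(78.1), np.float64(92.7), np.float64(77.1)]
```

```bash
python3 -m jog '[[0.0005,0.0007,-0.03,0],[0.0005,0.0007,-0.06,0],[0.0005,0.0007,-0.09,0],[0.0005,0.0007,-0.11,0],[0.0005,0.0007,-0.125,0],[0.0005,0.0007,-0.135,0],[0.0005,0.0007,-0.1395,0],[0.0005,0.0007,-0.1395,0],[0.0005,0.0007,-0.1395,0],[0.0005,0.0007,-0.1395,0]]'; python3 -m jog '[[0,0,0,0],[0,0,0,0],[0,0,0,0],[0,0,0,0],[0,0,0,0],[0,0,0,0],[0,0,0,0],[0,0,0,0],[0,0,0,0]]' 0 40; python3 - <<'E'
from h import *
b=cv2.resize(snap('side')[150:290,270:400],None,fx=4,fy=4,interpolation=cv2.INTER_CUBIC);cv2.imwrite('pics/c5.png',b[...,::-1])
E
```

```text
t: 9.17
tool_pos: [506.5, -155.0, 22.4]
tool_rot: [0.194, 0.981, -0.0, 0.001]
wrist_force: [-0.7, -0.1, -0.1]
width: 60.0
grip_force: 0.0
t: 9.92
tool_pos: [505.2, -154.8, 21.2]
tool_rot: [0.194, 0.981, -0.0, -0.0]
wrist_force: [-0.7, -0.4, 0.7]
width: 11.3
grip_force: 40.0
```

View pics/c5.png

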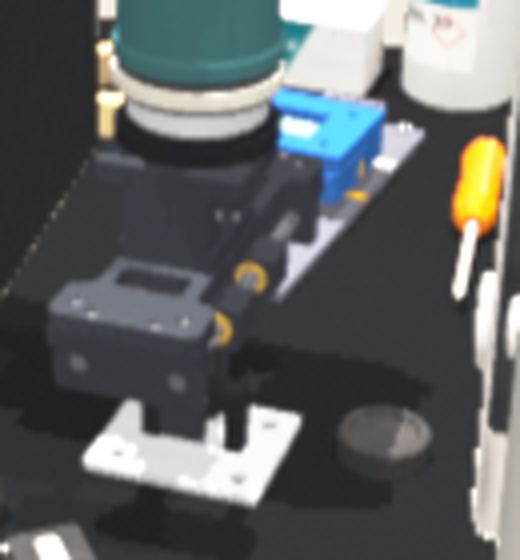

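The view shows the fingers closed on the bar at about (195,415), with the plate still flat and the cap untouched. Lifting and carrying.

```bash
python3 -m jog '[[0,0,0.01,0],[0,0,0.03,0],[0,0,0.06,0],[0,0,0.09,0],[0.005,0.015,0.12,0],[0.013,0.045,0.14,0],[0.02,0.08,0.14,0],[0.03,0.115,0.14,-1],[0.04,0.15,0.14,-2],[0.048,0.185,0.14,-3],[0.056,0.215,0.14,-4],[0.062,0.24,0.14,-5]]'; python3 -m jog '[[0.004,0.014,0,-0.6],[0.007,0.026,-0.01,-0.6],[0.0085,0.032,-0.025,-0.6],[0.0085,0.034,-0.04,-0.6],[0.0085,0.034,-0.055,-0.6],[0.0085,0.034,-0.065,-0.6],[0.0085,0.034,-0.07,-0.6],[0.0085,0.034,-0.07,-0.6],[0.0085,0.034,-0.07,-0.6],[0.0085,0.034,-0.07,-0.6]]'; python3 - <<'E'
from h import *
s=snap('side');np.save('s.npy',s)
b=cv2.resize(s[140:230,290:400],None,fx=6,fy=6,interpolation=cv2.INTER_CUBIC);cv2.imwrite('pics/c6.png',b[...,::-1])
t=snap('top');cv2.imwrite('pics/t6.png',t[...,::-1])
u=ctrl.get_state();print(u['tool_pos'],u['tool_rot'])
E
```

```text
t: 10.97
tool_pos: [567.2, 87.6, 161.6]
tool_rot: [0.237, 0.972, 0.0, -0.0]
wrist_force: [0.7, -0.9, -2.5]
width: 11.2
grip_force: 40.0
t: 11.8
tool_pos: [576.5, 119.0, 92.1]
tool_rot: [0.242, 0.97, 0.0, 0.001]
wrist_force: [0.1, 0.8, -1.8]
width: 11.5
grip_force: 40.0
[576.68315461 119.13709962  92.36898996] [2.42231511e-01 9.70217938e-01 4.07383417e-04 9.38947773e-04]
```

View pics/c6.png

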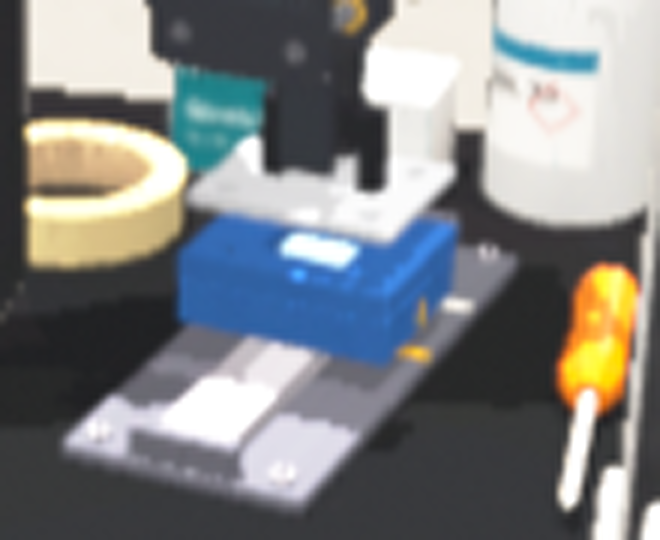

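The plate is held level above the carrier, and its near edge runs from (188,203) to (385,242) in the crop. The carrier's near top edge runs from (180,262) to (385,300), and the carrier line still sits over the yellow stripe at (415,330). I've now viewed 10 pictures, so the rest is numerical.

```bash
python3 - <<'E'
from car import *
s=np.load('s.npy');g=s.astype(float).mean(2)
cc=np.array([575.0,118.3]);th=np.radians(-27.9);Rm=np.array([[np.cos(th),-np.sin(th)],[np.sin(th),np.cos(th)]])
W=lambda x,y,z:[*(cc+Rm@[x,y]),z]
zt=76.3
ord_=[(30,24),(30,-24),(-30,-24),(-30,24)]
for nm,z in(('plate',zt),('carrier',50)):
    pp=proj('side',[W(x,y,z) for x,y in ord_]); print(nm,'pred',pp.round(1).tolist())
pl=holes(s,[(290+(372-2.5)/6,140+(215-2.5)/6)],2.5)
print('plate -y+x hole',pl.round(2))
for (u,v),nm in((proj('side',[W(30,-24,zt)])[0],'p+-'),(proj('side',[W(-30,-24,zt)])[0],'p--'),(proj('side',[W(30,24,zt)])[0],'p++'),(proj('side',[W(30,-24,50)])[0],'c+-'),(proj('side',[W(-30,-24,50)])[0],'c--')):
    u0,v0=int(round(u)),int(round(v)); print(nm,(u0-4,v0-4)); print(g[v0-4:v0+5,u0-4:u0+5].astype(int))
S=lambda l:[(290+(x-2.5)/6,140+(y-2.5)/6) for x,y in l]
print('carrier corners',(onplane('side',S([(180,262),(385,300),(458,222)]),50)[:,:2]-cc)@Rm)
print('plate corners bottom',(onplane('side',S([(188,204),(385,242),(455,173)]),71.3)[:,:2]-cc)@Rm)
E
```

```text
plate pred [[357.7, 168.3], [350.2, 175.5], [326.7, 170.8], [334.8, 163.9]]
carrier pred [[357.1, 178.3], [349.7, 185.8], [326.5, 180.9], [334.5, 173.7]]
plate -y+x hole [[351.1  175.42]]
p+- (346, 172)
[[238 242 248 237 226 199 205 232 246]
 [232 246 250 250 249 245 246 250 251]
 [246 250 251 250 250 249 249 250 250]
 [250 251 251 246 237 236 235 243 250]
 [248 250 250 247 240 234 236 247 251]
 [229 234 239 240 244 243 247 250 251]
 [193 205 213 217 226 228 234 242 249]
 [165 171 169 173 188 191 205 218 228]
 [234 225 183 161 147 148 161 170 170]]
p-- (323, 167)
[[104 107 122 159 199 217 219 223 247]
 [120 143 174 200 216 219 219 221 233]
 [136 192 208 216 217 218 218 219 221]
 [187 214 216 212 211 212 215 218 219]
 [212 217 217 209 206 207 212 218 220]
 [206 208 212 210 212 214 216 219 220]
 [191 194 198 201 205 207 210 216 217]
 [138 144 158 176 192 197 198 202 205]
 [ 79  84 101 126 151 163 167 176 186]]
p++ (354, 164)
[[120 230 237 237 238 238 235 223 215]
 [120 230 239 238 238 237 234 221 213]
 [134 242 247 246 245 244 239 230 217]
 [153 248 251 250 247 245 245 245 241]
 [160 2
[... 435 characters left out ...]
2]
 [112 118 117 112 117 122 127 131 140]
 [106 107 108 107 111 114 118 120 124]
 [105 105 105 105 107 107 107 109 112]]
c-- (322, 177)
[[ 56  64  83 102 112 114 116 115 118]
 [ 64  83 104 112 115 115 115 115 115]
 [ 84 103 112 114 114 115 114 115 114]
 [103 111 114 113 113 112 111 113 113]
 [111 112 114 114 112 110 106 112 113]
 [107 109 111 112 112 111 109 113 114]
 [103 104 106 107 107 108 111 112 113]
 [101 102 102 103 103 104 106 106 107]
 [101 102 102 102 102 103 103 102 103]]
carrier corners [[-39.10929476 -43.54113197]
 [ 46.1594202  -39.18952937]
 [ 45.65590678  43.37427027]]
plate corners bottom [[-40.10675832 -34.70181575]
 [ 42.65359794 -33.00820964]
 [ 43.11229165  43.16984186]]
```

```bash
python3 -m jog '[[0,0,-0.004,0],[0,0,-0.008,0],[0,0,-0.011,0],[0,0,-0.011,0],[0,0,-0.011,0],[0,0,-0.011,0],[0,0,-0.011,0],[0,0,-0.011,0]]'; python3 - <<'E'
from car import *
im=np.mean([snap('side').astype(float) for _ in range(6)],0);g=im.mean(2);np.save('s2.npy',im)
st=ctrl.get_state();print(st['tool_pos'])
c5=cv2.imread('pics/c5.png')[...,::-1].astype(np.float32);g5=cv2.resize(c5,None,fx=.25,fy=.25,interpolation=cv2.INTER_AREA).mean(2)
g5f=np.zeros_like(g);g5f[150:290,270:400]=g5
cc=np.array([575.0,118.3]);th=np.radians(-27.9);Rm=np.array([[np.cos(th),-np.sin(th)],[np.sin(th),np.cos(th)]])
W=lambda x,y,z:[*(cc+Rm@[x,y]),z]
zt=st['tool_pos'][2]-21.2+5
for G,nm,z,l in((g,'p',zt,[(30,-24),(-30,-24),(30,24)]),(g5f,'c',50,[(30,24),(30,-24)])):
  for x,y in l:
    u,v=proj('side',[W(x,y,z)])[0];u0,v0=int(round(u)),int(round(v));print(nm,x,y,'pred',round(u,2),round(v,2),'ul',(u0-4,v0-4));print(G[v0-4:v0+5,u0-4:u0+5].astype(int))
E
```

```text
t: 12.57
tool_pos: [575.9, 119.2, 80.4]
tool_rot: [0.242, 0.97, 0.0, 0.0]
wrist_force: [0.2, -0.0, -2.1]
width: 11.0
grip_force: 40.0
[575.83545132 119.20860453  80.28348101]
p 30 -24 pred 349.98 180.29 ul (346, 176)
[[242 244 239 192 126 110 126 207 247]
 [236 242 249 243 234 232 234 245 250]
 [231 246 250 250 249 249 250 250 251]
 [246 251 251 249 244 245 247 250 251]
 [250 251 250 243 230 229 233 246 251]
 [244 247 248 246 243 243 245 249 251]
 [224 228 230 235 239 243 247 250 249]
 [212 195 196 209 215 222 228 233 231]
 [170 153 155 165 172 182 192 201 204]]
p -30 -24 pred 326.62 175.54 ul (323, 172)
[[ 60  86 138 193 216 219 219 220 214]
 [ 99 155 193 214 218 219 219 220 218]
 [179 203 215 216 215 216 218 219 219]
 [212 217 216 205 206 207 209 218 219]
 [213 216 216 210 209 210 214 219 220]
 [200 204 207 208 211 214 218 219 220]
 [179 185 194 197 201 203 207 210 212]
 [142 149 158 165 174 184 194 198 199]
 [116 119 123 128 136 146 157 164 167]]
p 30 24 pred 357.4 172.96 ul (353, 169)
[[ 78 166 233 238 238 237 237 232 216]
 [ 78 166 234 244 243 241 239 233 217]
 [ 96 201 245 249 
[... 342 characters left out ...]
195 202 204 200 197 190 198 192]
 [192 193 193 193 191 193 196 202 203]
 [192 192 192 191 187 188 191 193 193]
 [191 193 193 190 180 176 185 191 192]
 [192 193 193 191 186 183 188 192 192]
 [193 193 193 192 192 191 192 193 192]
 [193 193 193 192 192 193 193 192 186]
 [193 193 193 192 192 193 192 187 164]]
c 30 -24 pred 349.73 185.75 ul (346, 182)
[[254 253 243 215 195 192 192 193 193]
 [249 243 219 199 193 192 192 193 193]
 [224 216 199 192 189 187 191 193 193]
 [198 197 194 189 178 180 189 192 193]
 [191 193 194 190 179 181 190 193 193]
 [173 183 186 189 186 187 191 192 193]
 [132 149 155 163 168 176 182 184 185]
 [ 90  96 104 111 128 145 152 157 157]
 [ 78  78  81  85  98 117 118 123 121]]
```

Plate and carrier holes agree in the side view to about 0.2 px (under 0.5 mm). The gap is about 9 mm, so I'll raise by 1 mm, let it settle and hand in.

```bash
python3 -m jog '[[0,0,0.001,0],[0,0,0.001,0],[0,0,0.001,0],[0,0,0.001,0],[0,0,0.001,0],[0,0,0.001,0],[0,0,0.001,0],[0,0,0.001,0],[0,0,0.001,0],[0,0,0.001,0],[0,0,0.001,0],[0,0,0.001,0]]'; python3 -c "
from h import *
print(abs(ctrl.get_state()['dq']).max()); print(ctrl.sign_off())"
```

```text
t: 13.87
tool_pos: [575.8, 119.2, 81.2]
tool_rot: [0.242, 0.97, -0.0, -0.0]
wrist_force: [-0.1, -0.6, -1.7]
width: 11.4
grip_force: 40.0
0.0017344145411876595
the job is handed in; nothing more can be done
None
```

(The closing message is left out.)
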